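# Lay the cheese tray

### The job

Lay the cheese tray: scrub out the mug by running the bottle brush from the stand right down to the bottom and up again at least three times, put the brush back upright, head down, in its stand, and stand the mug upright in the tray's square compartment. Pack all the cheese wedges flat across the tray's long compartment in one close row, alternately head to tail so that each one's narrow end lies beside its neighbour's wide end, and leave the jar, tin and bowl where they are.

Things in the scene. Friction and masses are not known exactly. Their poses are not given: they have to be found in the camera images.
- wedge_1: one of up to five identical cheese wedges with the rind on the wide end: 66 mm long, 48 mm high, straight-sided, 52 mm wide at the flat heel (rind) tapering evenly to 20 mm at the flat nose; the heel and nose faces are parallel, so it can be gripped lengthwise. Loose, about 130 g. Origin: centre of the underside; its x axis points from heel to nose (33 mm to each), z up
- wedge_2: one of up to five identical cheese wedges with the rind on the wide end: 66 mm long, 48 mm high, straight-sided, 52 mm wide at the flat heel (rind) tapering evenly to 20 mm at the flat nose; the heel and nose faces are parallel, so it can be gripped lengthwise. Loose, about 130 g. Origin: centre of the underside; its x axis points from heel to nose (33 mm to each), z up
- wedge_3: one of up to five identical cheese wedges with the rind on the wide end: 66 mm long, 48 mm high, straight-sided, 52 mm wide at the flat heel (rind) tapering evenly to 20 mm at the flat nose; the heel and nose faces are parallel, so it can be gripped lengthwise. Loose, about 130 g. Origin: centre of the underside; its x axis points from heel to nose (33 mm to each), z up
- wedge_4: one of up to five identical cheese wedges with the rind on the wide end: 66 mm long, 48 mm high, straight-sided, 52 mm wide at the flat heel (rind) tapering evenly to 20 mm at the flat nose; the heel and nose faces are parallel, so it can be gripped lengthwise. Loose, about 130 g. Origin: centre of the underside; its x axis points from heel to nose (33 mm to each), z up
- wedge_5: one of up to five identical cheese wedges with the rind on the wide end: 66 mm long, 48 mm high, straight-sided, 52 mm wide at the flat heel (rind) tapering evenly to 20 mm at the flat nose; the heel and nose faces are parallel, so it can be gripped lengthwise. Loose, about 130 g. Origin: centre of the underside; its x axis points from heel to nose (33 mm to each), z up
- wedge_1_nose (a point): middle of the top edge of the nose (narrow end) of wedge_1: 33 mm along its x, 48 mm up
- wedge_2_nose (a point): middle of the top edge of the nose (narrow end) of wedge_2: 33 mm along its x, 48 mm up
- wedge_3_nose (a point): middle of the top edge of the nose (narrow end) of wedge_3: 33 mm along its x, 48 mm up
- wedge_4_nose (a point): middle of the top edge of the nose (narrow end) of wedge_4: 33 mm along its x, 48 mm up
- wedge_5_nose (a point): middle of the top edge of the nose (narrow end) of wedge_5: 33 mm along its x, 48 mm up
- tray: low wooden serving tray fixed to the worktop, 112 mm (its x) by 334 mm (its y), floor 8 mm thick, rims 6 mm wide that stand 7 mm above the floor (15 mm above the worktop). Two compartments, both 100 mm wide in x: a long one, y from -55 to +161 mm, for the cheese, and a square one, y from -161 to -61 mm, for the mug. Origin: centre of the underside, z up
- tray_row (a point): centre of the inner floor of the tray's long cheese compartment (216 mm along the tray's y by 100 mm along its x), 8 mm above the worktop; axes as the tray's
- tray_mug (a point): centre of the inner floor of the tray's square mug compartment (100 x 100 mm), 8 mm above the worktop; axes as the tray's
- mug: ceramic mug, standing upright, 91 mm high, 79 mm across, wall about 7 mm thick (can be pinched over the rim), inside clear to 31 mm from its axis and down to 7 mm above the underside, loose, 0.28 kg. Origin on the underside, z up; the round body's axis stands 17.5 mm along +y of the origin; the handle is at the -y side and reaches 58 mm from the origin
- mug_axis (a point): centre of the underside of the mug's round body; axes as the mug's
- bottle_brush: bottle brush standing head down in its stand, 180 mm long, loose, 90 g: white head 32 mm across from the tip to 68 mm, thin stem, round wooden handle 20 mm across from 92 to 180 mm. Origin: centre of the flat tip of the head; z runs up the handle
- brush_stand: white ceramic brush stand, fixed: upright cup 70 mm high, mouth 45 mm across, inner floor 6 mm above the worktop. Origin: centre of the underside
- jar: bystander: glass jar with a green lid, 84 mm high
- tin: bystander: food tin, 72 mm high
- bowl: bystander: white bowl, 130 mm across, 63 mm high

How it is judged:
On the way, in this order (a step that is already met when the one before it is completed fails the run):
1. first stroke: the brush's head is down at the bottom of the mug (tip less than 30 mm above the underside, within 30 mm of the axis) (z of bottle_brush in the frame of mug below 0.03 m and horizontal distance between bottle_brush and mug_axis below 0.03 m and angle between bottle_brush's own z axis and vertical below 0.5 rad), for 0.05 s.
2. the brush is drawn up again (tip at least 60 mm above the mug's underside) (z of bottle_brush in the frame of mug above 0.06 m), for 0.05 s.
3. second stroke: the brush's head is down at the bottom of the mug (tip less than 30 mm above the underside, within 30 mm of the axis) (all of step 1), for 0.05 s.
4. the brush is drawn up again (tip at least 60 mm above the mug's underside) (z of bottle_brush in the frame of mug above 0.06 m), for 0.05 s.
5. third stroke: the brush's head is down at the bottom of the mug (tip less than 30 mm above the underside, within 30 mm of the axis) (all of step 3), for 0.05 s.
6. the brush stands head down in its stand again (horizontal distance between bottle_brush and brush_stand below 0.012 m and z of bottle_brush in the frame of brush_stand below 0.014 m and angle between bottle_brush's own z axis and vertical below 0.25 rad), for 0.2 s.
At the end, for the whole second after the job is handed in: Brush upright in stand (12 mm); mug upright, axis within 20 mm of its compartment's centre; all wedges flat in the long one, within 21 mm of its centre line, across it to 0.2 rad, each with another's centre under 46 mm away (36 touching); wedges closer than 55 mm point opposite ways; at rest (all of step 6 and horizontal distance between mug_axis and tray_mug below 0.02 m and z of mug_axis in the frame of tray_mug below 0.006 m and angle between mug's own z axis and vertical below 0.1 rad and linear speed of each of mug, bottle_brush, wedge_1, wedge_2, wedge_3, wedge_4, wedge_5 below 0.02 m/s and x of wedge_1 in the frame of tray_row between -0.021 and 0.021 m and y of wedge_1 in the frame of tray_row between -0.1 and 0.1 m and z of wedge_1 in the frame of tray_row between -0.004 and 0.005 m and angle between each of wedge_1, wedge_2, wedge_3, wedge_4, wedge_5's own z axis and vertical below 0.08 rad and angle between the x axis of each of wedge_1, wedge_2, wedge_3, wedge_4, wedge_5 and the x axis of tray, either way round below 0.2 rad and (horizontal distance between wedge_1 and wedge_2 below 0.046 m or horizontal distance between wedge_1 and wedge_3 below 0.046 m or horizontal distance between wedge_1 and wedge_4 below 0.046 m or horizontal distance between wedge_1 and wedge_5 below 0.046 m) and x of wedge_2 in the frame of tray_row between -0.021 and 0.021 m and y of wedge_2 in the frame of tray_row between -0.1 and 0.1 m and z of wedge_2 in the frame of tray_row between -0.004 and 0.005 m and (horizontal distance between wedge_2 and wedge_1 below 0.046 m or horizontal distance between wedge_2 and wedge_3 below 0.046 m or horizontal distance between wedge_2 and wedge_4 below 0.046 m or horizontal distance between wedge_2 and wedge_5 below 0.046 m) and x of wedge_3 in the frame of tray_row between -0.021 and 0.021 m and y of wedge_3 in the frame of tray_row between -0.1 and 0.1 m and z of wedge_3 in the frame of tray_row between -0.004 and 0.005 m and (horizontal distance between wedge_3 and wedge_1 below 0.046 m or horizontal distance between wedge_3 and wedge_2 below 0.046 m or horizontal distance between wedge_3 and wedge_4 below 0.046 m or horizontal distance between wedge_3 and wedge_5 below 0.046 m) and x of wedge_4 in the frame of tray_row between -0.021 and 0.021 m and y of wedge_4 in the frame of tray_row between -0.1 and 0.1 m and z of wedge_4 in the frame of tray_row between -0.004 and 0.005 m and (horizontal distance between wedge_4 and wedge_1 below 0.046 m or horizontal distance between wedge_4 and wedge_2 below 0.046 m or horizontal distance between wedge_4 and wedge_3 below 0.046 m or horizontal distance between wedge_4 and wedge_5 below 0.046 m) and x of wedge_5 in the frame of tray_row between -0.021 and 0.021 m and y of wedge_5 in the frame of tray_row between -0.1 and 0.1 m and z of wedge_5 in the frame of tray_row between -0.004 and 0.005 m and (horizontal distance between wedge_5 and wedge_1 below 0.046 m or horizontal distance between wedge_5 and wedge_2 below 0.046 m or horizontal distance between wedge_5 and wedge_3 below 0.046 m or horizontal distance between wedge_5 and wedge_4 below 0.046 m) and (horizontal distance between wedge_1 and wedge_2 above 0.055 m or x of wedge_1_nose in the frame of wedge_2 below -0.02 m) and (horizontal distance between wedge_1 and wedge_3 above 0.055 m or x of wedge_1_nose in the frame of wedge_3 below -0.02 m) and (horizontal distance between wedge_1 and wedge_4 above 0.055 m or x of wedge_1_nose in the frame of wedge_4 below -0.02 m) and (horizontal distance between wedge_1 and wedge_5 above 0.055 m or x of wedge_1_nose in the frame of wedge_5 below -0.02 m) and (horizontal distance between wedge_2 and wedge_3 above 0.055 m or x of wedge_2_nose in the frame of wedge_3 below -0.02 m) and (horizontal distance between wedge_2 and wedge_4 above 0.055 m or x of wedge_2_nose in the frame of wedge_4 below -0.02 m) and (horizontal distance between wedge_2 and wedge_5 above 0.055 m or x of wedge_2_nose in the frame of wedge_5 below -0.02 m) and (horizontal distance between wedge_3 and wedge_4 above 0.055 m or x of wedge_3_nose in the frame of wedge_4 below -0.02 m) and (horizontal distance between wedge_3 and wedge_5 above 0.055 m or x of wedge_3_nose in the frame of wedge_5 below -0.02 m) and (horizontal distance between wedge_4 and wedge_5 above 0.055 m or x of wedge_4_nose in the frame of wedge_5 below -0.02 m)).
It fails at once if the jar is moved more than 40 mm (distance of jar from where it was at the start of the episode above 0.04 m).
It fails at once if the tin is moved more than 40 mm (distance of tin from where it was at the start of the episode above 0.04 m).
It fails at once if the bowl is moved more than 40 mm (distance of bowl from where it was at the start of the episode above 0.04 m).
Of wedge_1, wedge_2, wedge_3, wedge_4, wedge_5 only 3 to 5 are there at a start; the rules pass over those that are not, and their reading is None.
At some moment in a run one of wedge_1, wedge_2, wedge_3, wedge_4, wedge_5, mug may be knocked a few centimetres aside while the robot is not near it.
It also fails if it takes over 210 s, if anything falls off the work surface, if the arm or the gripper's body presses on something with over 40 N, if the wrist force passes 120 N, or if a joint passes its speed limit or range.

### The arm

A 6-joint arm with a two-finger parallel gripper is mounted at the origin on a cart in front of the work surface, level with it; the furniture and walls round the work are solid. World frame = base frame: x ahead of the robot, y to its left, z up, the work surface at z = 0. Lengths are in m, angles in rad, forces in N, time in s.
With the tool pointing down it reaches from about 0.35 to 0.975 m from the base axis. Payload 4.9 kg.
Tool frame: the origin (TCP) lies midway between the tips of the shut fingers; the grasp point (between the pads) lies 19 mm behind it (ctrl.tcp_to_grasp is the distance from the TCP to the grasp point, in m); z points along the fingers, y is the line along which they close (so a half turn about z gives the same grasp; the last joint's range is limited). The gripper opens to 85 mm and grips with 20 to 120 N. Pads are 22 mm wide; open, the fingers measure 114 mm over their backs; the gripper's body (76 mm by 85 mm) begins 54 mm behind the grasp point. The pads swing forward as they close: fully open they stand 13 mm farther back than shut.
Start: joints at [1.083, 0.053, 1.613, -0, 1.476, -0.119], TCP at [0.225, 0.583, 0.231] pointing down, gripper open.
Joint ranges: [-3.01, 3.01], [-1.01, 2.22], [0.06, 2.58], [-1.02, 4.17], [0.09, 2.62], [-3.14, 3.14]. Speed limits (rad/s): [2.57, 2.57, 3.14, 3.14, 3.14, 3.14].

### API

Orientations are given as a rotation vector (axis times angle).
In Python, from station import ctrl gives the robot as it stands.
- The arm moves only by the shell command python3 jog.py 'ROWS' [FORCE]. ROWS is rows parted by semicolons, their numbers by spaces, 1 to 20 of them, each of 7 numbers: the finger opening in m, then dx, dy, dz in m, then a rotation vector rx, ry, rz in rad; each row is the pose to reach, as a shift and turn from the pose commanded when the command began, along the tool's axes at that moment; what a row does not reach only later rows make up. A row lasts 1/12 s, in which the tool goes at most 0.0417 m and 0.125 rad, less where a joint would pass 70% of its speed; a pose out of reach is approached as far as the arm can. The fingers move at their own pace and stop on an object; FORCE is the grip in N (left out, the last holds). Time passes only in rows, so rows that do not move let the fingers close. It prints the time, the measured TCP pose, the force, the opening and the grip force at its end.
- ctrl.get_obs(): the state, without advancing time (a new reading comes with each control period).
- ctrl.get_image(name): name is "scene" or "top" or "wrist"; returns the picture (384x512x3 uint8, red, green, blue); there is no depth.
- ctrl.camera_params(name): a dict with "fx", "fy", "cx", "cy" (pixels), "T" (4x4, takes a point from camera to world coordinates); the wrist camera has in their place "tool_from_camera" (4x4, takes a point from camera to tool coordinates, whose origin is the TCP and whose axes are the flange's). Camera axes: x right, y down, z forward; pixel columns grow to the right and rows downward; lengths in m; the calibration is good to about 2 mm. A picture is of the moment at which its call begins: read the wrist's pose just before it. camera_params takes no time and is no camera call.
- ctrl.finish_job(): hands the job in; it is judged then, once.
The state is a dict: "t": time; "q": joint angles; "dq": joint speeds; "effort": joint torques, N m; "tool_pos": TCP position; "tool_rot": TCP orientation; "contact_force": force on the tool from outside, world axes, zero at the start; "wrist_torque": the same for the moment, N m; "opening": finger opening in m; "grip_force": force on a finger pad.
Only numpy, scipy, OpenCV 4.12 (cv2) and the standard library are available. Lean on these libraries where they do the work, as an engineer would, in place of code of your own. Each camera call takes 0.05 s, during which the arm holds its last target. There are 200 camera calls.

## Working session

There is one attempt and no reset: what is moved stays moved. The work goes in short steps, Python scripts to look and compute and a shell command to move; the robot and the scene stay as the last step left them, time stands still between calls to the robot, and variables do not carry over. Pictures are saved under pics/ and viewed, at most 17 in all, crops included, and the job is handed in when it is done.

```bash
ls; mkdir -p pics; python3 - <<'E'
from station import ctrl
import cv2,numpy as np
o=ctrl.get_obs();print(o)
for n in("top","scene"):
    cv2.imwrite(f"pics/{n}0.png",ctrl.get_image(n)[:,:,::-1])
    print(n,ctrl.camera_params(n))
print(ctrl.camera_params("wrist"),ctrl.tcp_to_grasp)
E
```

```text
jog.py
pics
station.py
{'t': 0.0, 'q': array([ 1.08300907e+00,  5.33610535e-02,  1.61428244e+00, -1.04985994e-05,
        1.47597300e+00, -1.19019202e-01]), 'dq': array([-0.00055521, -0.00065103,  0.00027146,  0.00052369, -0.00103537,
       -0.00032641]), 'effort': array([-1.09455159e-03, -3.93682945e+01, -3.70171916e+01, -9.23343782e-05,
        6.83884675e-03,  2.96041003e-05]), 'tool_pos': array([0.22501678, 0.5824338 , 0.23006731]), 'tool_rot': array([-5.75871997e-01, -3.08775492e+00,  3.03817101e-03]), 'contact_force': array([0.5806729 , 0.23496749, 0.40455451]), 'wrist_torque': array([-0.03194468, -0.0569817 ,  0.03184281]), 'grip_force': 0.0, 'opening': 0.08562006637002194}
top {'fx': 467.673757119191, 'fy': 467.673757119191, 'cx': 246.64414283177933, 'cy': 193.32751387817072, 'T': array([[-0.01521167, -0.9867372 ,  0.16161156,  0.31753228],
       [-0.99982852,  0.01671796,  0.00796459, -0.02594452],
       [-0.01056077, -0.1614627 , -0.98682231,  1.5329505 ],
       [ 0.        ,  0.        ,  0.        ,  1.        ]])}
scene {'fx': 487.8204394219606, 'fy': 487.8204394219606, 'cx': 258.40732153547344, 'cy': 186.15031599962552, 'T': array([[ 0.79612325, -0.40928509,  0.44572804, -0.17209498],
       [-0.60511018, -0.54504433,  0.58031746, -0.94811546],
       [ 0.00542625, -0.73171879, -0.68158504,  1.15729659],
       [ 0.        ,  0.        ,  0.        ,  1.        ]])}
{'fx': 292.38677314262037, 'fy': 292.38677314262037, 'cx': 255.57850619044362, 'cy': 192.085708169489, 'tool_from_camera': array([[-1.04729324e-03, -9.56073738e-01, -2.93124395e-01,
         7.45278495e-02],
       [ 9.99999434e-01, -9.45696611e-04, -4.88314721e-04,
        -1.06536681e-03],
       [ 1.89658133e-04, -2.93124741e-01,  9.56074187e-01,
        -1.42018566e-01],
       [ 0.00000000e+00,  0.00000000e+00,  0.00000000e+00,
         1.00000000e+00]])} 0.0187
```

View pics/top0.png

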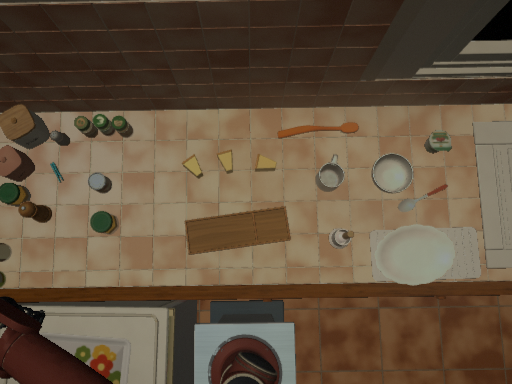

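View pics/scene0.png

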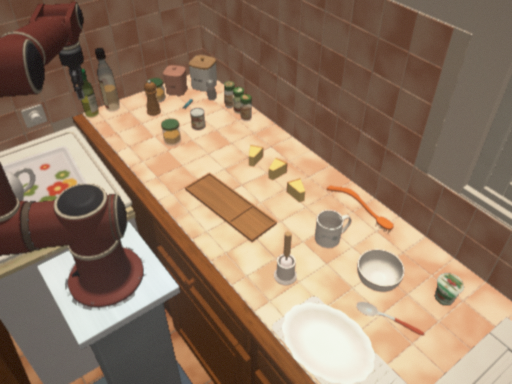

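The scene image shows three wedges, the tray, the mug (handle to the upper right), the brush in its stand, and the bystanders. Top view pixels: wedges (193,165), (226,161), (265,162); tray (238,230); mug (331,175); stand (341,238); bowl (392,173); tin (98,182); jar (102,222).

```bash
cat > h.py <<'E'
from station import ctrl
import cv2,numpy as np
from scipy.spatial.transform import Rotation as R
def cam(n,o=None):
    p=ctrl.camera_params(n)
    if n=="wrist":
        T=np.eye(4);T[:3,:3]=R.from_rotvec(o["tool_rot"]).as_matrix();T[:3,3]=o["tool_pos"]
        p["T"]=T@p["tool_from_camera"]
    return p
def shot(n,f=None):
    o=ctrl.get_obs();im=ctrl.get_image(n)[:,:,::-1].copy()
    if f:cv2.imwrite(f"pics/{f}.png",im)
    return im,cam(n,o)
def ray(p,uv):
    uv=np.atleast_2d(np.asarray(uv,float))
    d=np.c_[(uv[:,0]-p["cx"])/p["fx"],(uv[:,1]-p["cy"])/p["fy"],np.ones(len(uv))]
    return p["T"][:3,3],d@p["T"][:3,:3].T
def plane(p,uv,z):
    c,d=ray(p,uv);return c+d*((z-c[2])/d[:,2])[:,None]
def tri(ps,uvs):
    A=0;b=0;L=[]
    for p,uv in zip(ps,uvs):
        c,d=ray(p,uv);d=d[0]/np.linalg.norm(d[0]);M=np.eye(3)-np.outer(d,d);A=A+M;b=b+M@c;L.append((M,c))
    x=np.linalg.solve(A,b);return x,max(np.linalg.norm(M@(x-c)) for M,c in L)
def proj(p,X):
    q=(np.asarray(X)-p["T"][:3,3])@p["T"][:3,:3];return q[...,:2]/q[...,2:]*[p["fx"],p["fy"]]+[p["cx"],p["cy"]]
def mask(im,lo,hi,amin=40):
    m=cv2.inRange(cv2.cvtColor(im,cv2.COLOR_BGR2HSV),lo,hi)
    cs,_=cv2.findContours(m,cv2.RETR_EXTERNAL,cv2.CHAIN_APPROX_NONE)
    return m,[c for c in cs if cv2.contourArea(c)>amin]
E
python3 - <<'E'
from h import *
t=cv2.imread("pics/top0.png");p=cam("top")
cv2.imwrite("pics/c1.png",cv2.resize(t[140:270,175:375],None,fx=4,fy=4,interpolation=cv2.INTER_CUBIC))
for n,uv,z in[("w",(193,165),.048),("w",(226,161),.048),("w",(265,162),.048),("mug",(331,178),.09),("stand",(341,240),.07),("trayA",(186,253),.015),("trayB",(290,239),.015),("trayC",(286,207),.015),("trayD",(187,221),.015),("bowl",(392,173),.06),("tin",(98,182),.07),("jar",(102,222),.08)]:
    print(n,plane(p,uv,z).round(3))
E
```

```text
w [[0.657 0.159 0.048]]
w [[0.669 0.052 0.048]]
w [[ 0.663 -0.075  0.048]]
mug [[ 0.598 -0.28   0.09 ]]
stand [[ 0.405 -0.306  0.07 ]]
trayA [[0.374 0.185 0.015]]
trayB [[ 0.414 -0.152  0.015]]
trayC [[ 0.519 -0.142  0.015]]
trayD [[0.478 0.182 0.015]]
bowl [[ 0.617 -0.481  0.06 ]]
tin [[0.602 0.46  0.07 ]]
jar [[0.472 0.439 0.08 ]]
```

View pics/c1.png

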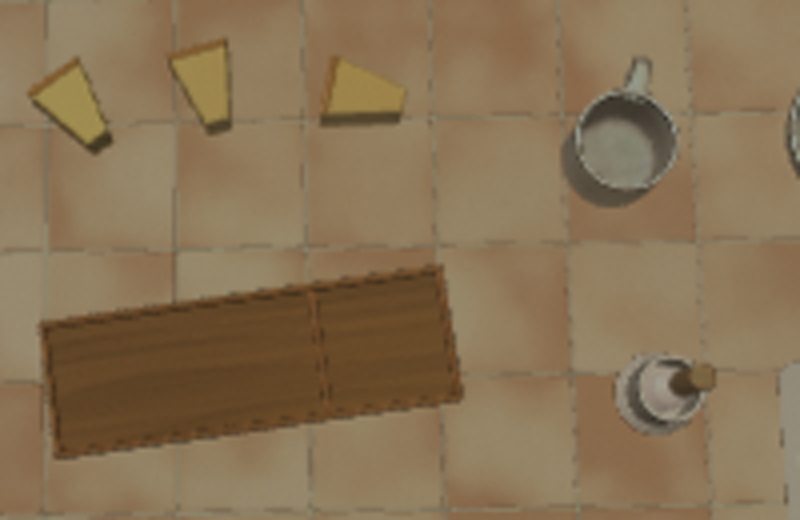

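The crop shows the three wedges with rinds (darker) at upper left for the left two and at left for the third. The tray divider is at crop x≈318, so the long compartment is on the +y side. The mug is at (625,140) with its handle at (640,70), and the brush is roughly upright in its stand at (660,393). I'll bring the wrist camera over.

```bash
cat >> h.py <<'E'
def go(pos,yaw=0.):
    "yaw (deg): 0 = tool x along world -x, tool straight down; prints the row"
    o=ctrl.get_obs();R0=R.from_rotvec(o["tool_rot"])
    y=np.radians(yaw);Rt=R.from_matrix(np.array([[-np.cos(y),np.sin(y),0],[-np.sin(y),-np.cos(y)*-1,0],[0,0,-1]]))
    d=R0.inv().apply(np.asarray(pos)-o["tool_pos"]);r=(R0.inv()*Rt).as_rotvec()
    print("row",d.round(4),r.round(4),"rows>=",max(np.linalg.norm(d)/.0417,np.linalg.norm(r)/.125).round(1),"t",round(o["t"],1))
E
python3 -c "
from h import *
go([.45,-.2,.4])"
```

```text
row [-0.4919 -0.6491 -0.1687] [-0.0018 -0.0006 -0.3688] rows>= 19.9 t 0.1
```

```bash
sed -i 's/\[\[-np.cos(y),np.sin(y),0\],\[-np.sin(y),-np.cos(y)\*-1,0\]/[[-np.cos(y),-np.sin(y),0],[-np.sin(y),np.cos(y),0]/' h.py; grep -n Rt= h.py
python3 jog.py '0.085 -.492 -.649 -.169 0 0 -.369;0.085 -.492 -.649 -.169 0 0 -.369;0.085 -.492 -.649 -.169 0 0 -.369;0.085 -.492 -.649 -.169 0 0 -.369;0.085 -.492 -.649 -.169 0 0 -.369;0.085 -.492 -.649 -.169 0 0 -.369;0.085 -.492 -.649 -.169 0 0 -.369;0.085 -.492 -.649 -.169 0 0 -.369;0.085 -.492 -.649 -.169 0 0 -.369;0.085 -.492 -.649 -.169 0 0 -.369;0.085 -.492 -.649 -.169 0 0 -.369;0.085 -.492 -.649 -.169 0 0 -.369;0.085 -.492 -.649 -.169 0 0 -.369;0.085 -.492 -.649 -.169 0 0 -.369;0.085 -.492 -.649 -.169 0 0 -.369;0.085 -.492 -.649 -.169 0 0 -.369;0.085 -.492 -.649 -.169 0 0 -.369;0.085 -.492 -.649 -.169 0 0 -.369;0.085 -.492 -.649 -.169 0 0 -.369;0.085 -.492 -.649 -.169 0 0 -.369'
python3 -c "
from h import *
go([.38,-.2,.36])"
```

```text
34:    y=np.radians(yaw);Rt=R.from_matrix(np.array([[-np.cos(y),-np.sin(y),0],[-np.sin(y),np.cos(y),0],[0,0,-1]]))
t: 1.77
tool_pos: [0.4502, -0.2021, 0.4002]
tool_rot: [-0.001, -3.141, -0.0]
contact_force: [0.8, 0.4, 0.8]
opening: 0.0846
grip_force: 0.0
row [0.0702 0.002  0.0402] [ 0.0003 -0.0003 -0.0008] rows>= 1.9 t 1.8
```

```bash
python3 -c "
from h import *
im,p=shot('wrist','w1');np.save('w1.npy',p['T'])"
python3 jog.py '0.085 0.06 -.12 .06 0 0 0;0.085 0.06 -.12 .06 0 0 0;0.085 0.06 -.12 .06 0 0 0;0.085 0.06 -.12 .06 0 0 0;0.085 0.06 -.12 .06 0 0 0;0.085 0.06 -.12 .06 0 0 0'
python3 -c "
from h import *
im,p=shot('wrist','w2');np.save('w2.npy',p['T'])
cv2.imwrite('pics/w12.png',cv2.resize(np.vstack([cv2.imread('pics/w1.png'),im]),None,fx=.78,fy=.78))"
```

```text
t: 2.32
tool_pos: [0.3895, -0.32, 0.3389]
tool_rot: [-0.003, -3.14, -0.004]
contact_force: [-0.2, 0.1, 0.7]
opening: 0.0847
grip_force: 0.0
```

View pics/w12.png

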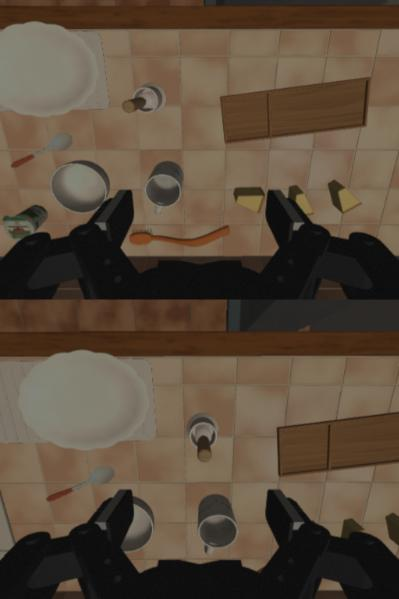

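In w1 (top half, full-scale pixels): brush tip near (164,133), stand (190,125), mug (210,238), wedges (320,255), (387,258), (440,250). In w2 (bottom half): brush end (261,196), stand (260,168), mug (277,290). I'll zoom in to get exact pixels.

```bash
python3 -c "
from h import *
a=cv2.imread('pics/w1.png');b=cv2.imread('pics/w2.png')
c=np.hstack([a[95:285,145:255],b[140:330,215:325]]);c=cv2.convertScaleAbs(c,alpha=1.6)
cv2.imwrite('pics/c2.png',cv2.resize(c,None,fx=3,fy=3,interpolation=cv2.INTER_CUBIC))"
```

```text
(no output)
```

View pics/c2.png

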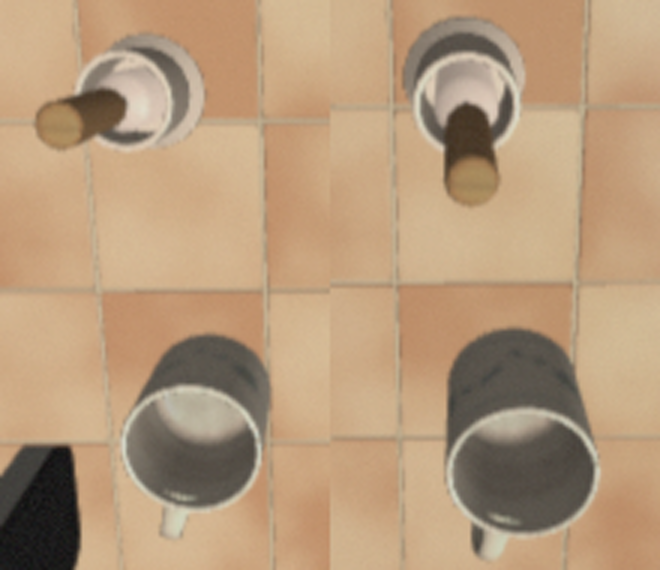

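Crop pixels read from c2: brush handle end (60,126) and (472,182); stand mouth centre (124,101) and (467,102); mug rim centre (192,447) and (523,472); mug handle tip (172,530) and (490,545).

```bash
python3 -c "
from h import *
P=[]
for n in ('w1','w2'):
    p=ctrl.camera_params('wrist');p['T']=np.load(n+'.npy');P.append(p)
q=lambda a,b:((a[0]/3+145,a[1]/3+95),((b[0]-330)/3+215,b[1]/3+140))
for n,a,b in [('brush end',(60,126),(472,182)),('stand',(124,101),(467,102)),('mug',(192,447),(523,472)),('mughandle',(172,528),(490,545))]:
    x,e=tri(P,q(a,b));print(n,x.round(4),e.round(4))
print(plane(P[1],q((0,0),(523,472))[1],.091), plane(P[1],q((0,0),(467,102))[1],.07))
x,e=tri(P,q((60,126),(472,182)));go([x[0],x[1],.25],0)"
```

```text
brush end [ 0.4153 -0.3135  0.1825] 0.0002
stand [ 0.4144 -0.3135  0.0655] 0.0006
mug [ 0.6074 -0.2837  0.0889] 0.0004
mughandle [ 0.6689 -0.3004  0.0728] 0.001
[[ 0.60614529 -0.28406641  0.091     ]] [[ 0.41280922 -0.3132997   0.07      ]]
row [-0.0251  0.0059  0.0901] [ 0.001  -0.0002 -0.0004] rows>= 2.2 t 2.4
```

```bash
python3 jog.py '0.085 -.025 .006 0 0 0 0;0.085 -.025 .006 .04 0 0 0;0.085 -.025 .006 .08 0 0 0;0.085 -.025 .006 .12 0 0 0;0.085 -.025 .006 .16 0 0 0;0.085 -.025 .006 .2 0 0 0;0.085 -.025 .006 .208 0 0 0;0.085 -.025 .006 .208 0 0 0;0.085 -.025 .006 .208 0 0 0'
python3 -c "
from h import *
im,p=shot('wrist','g1');cv2.imwrite('pics/g1.png',cv2.convertScaleAbs(im,alpha=1.5))
go([.4145,-.3135,.131])"
```

```text
t: 3.12
tool_pos: [0.4166, -0.3139, 0.1345]
tool_rot: [-0.002, 3.14, -0.003]
contact_force: [0.7, -0.4, 0.6]
opening: 0.0847
grip_force: 0.0
row [0.0027 0.0014 0.0049] [-0.0037  0.0038  0.0011] rows>= 0.1 t 3.2
```

View pics/g1.png

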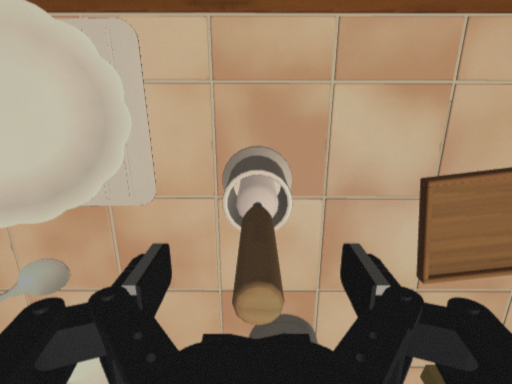

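Brush handle end at (259,303) sits midway between the fingers (pads at x≈160 and 355). I'll close and lift.

```bash
python3 jog.py '0.085 .002 .001 .004 0 0 0;0.04 .002 .001 .004 0 0 0;0 .002 .001 .004 0 0 0;0 .002 .001 .004 0 0 0;0 .002 .001 .004 0 0 0;0 .002 .001 .004 0 0 0;0 .002 .001 .004 0 0 0;0 .002 .001 .004 0 0 0;0 .002 .001 .004 0 0 0;0 .002 .001 .004 0 0 0;0 .002 .001 .004 0 0 0;0 .002 .001 .004 0 0 0;0 .002 .001 .004 0 0 0;0 .002 .001 .004 0 0 0;0 .002 .001 .004 0 0 0' 60
python3 jog.py '0 0 0 -.02 0 0 0;0 0 0 -.05 0 0 0;0 0 0 -.08 0 0 0;0 0 0 -.11 0 0 0;0 0 0 -.14 0 0 0;0 0 0 -.14 0 0 0;0 0 0 -.14 0 0 0'
python3 -c "
from h import *
im,p=shot('scene','s1');cv2.imwrite('pics/s1.png',cv2.resize(cv2.convertScaleAbs(im[120:320,180:400],alpha=1.3),None,fx=2.5,fy=2.5))
go([.6068,-.284,.275])"
```

```text
t: 4.42
tool_pos: [0.4135, -0.313, 0.1287]
tool_rot: [-0.0, 3.141, -0.001]
contact_force: [0.4, 0.2, 3.2]
opening: 0.0189
grip_force: 58.5
t: 5.0
tool_pos: [0.4137, -0.3132, 0.2698]
tool_rot: [-0.0, 3.14, -0.003]
contact_force: [0.1, 0.4, -0.6]
opening: 0.0185
grip_force: 58.8
row [-0.1938  0.0284 -0.0076] [ 0.0008 -0.0008  0.0003] rows>= 4.7 t 5.0
```

View pics/s1.png

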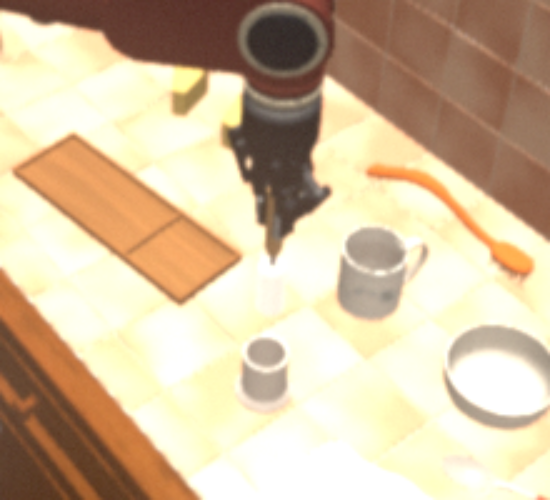

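Image shows the brush held vertically, clear above the stand (265,370), with the mug at (372,275) undisturbed. Over to the mug, then strokes.

```bash
python3 jog.py '0 -.04 .006 0 0 0 0;0 -.08 .012 0 0 0 0;0 -.12 .018 0 0 0 0;0 -.16 .024 0 0 0 0;0 -.194 .028 0 0 0 0;0 -.194 .028 0 0 0 0;0 -.194 .028 0 0 0 0;0 -.194 .028 0 0 0 0'
python3 -c "
from h import *
im,p=shot('wrist');x=proj(p,[.6068,-.284,.091]);print(x)
ims,ps=shot('scene');imt,pt=shot('top')
X=[.6068,-.284,.091]
print(proj(ps,X),proj(pt,X))
u,v=proj(ps,X).astype(int);a=ims[v-60:v+70,u-65:u+65]
c=np.hstack([cv2.resize(a,(390,390)),cv2.resize(im[100:384,120:404],(390,390))])
cv2.imwrite('pics/s2.png',cv2.convertScaleAbs(c,alpha=1.4))
go([.6068,-.284,.1407])"
```

```text
t: 5.72
tool_pos: [0.6062, -0.2841, 0.2653]
tool_rot: [0.001, -3.137, -0.004]
contact_force: [-0.2, -0.4, -0.0]
opening: 0.0184
grip_force: 58.7
[256.43613889 174.27960666]
[329.42286825 219.3994332 ] [332.3114489 175.1882622]
row [-0.0008  0.0009  0.1271] [ 0.0004 -0.0009 -0.0009] rows>= 3.0 t 5.9
```

View pics/s2.png

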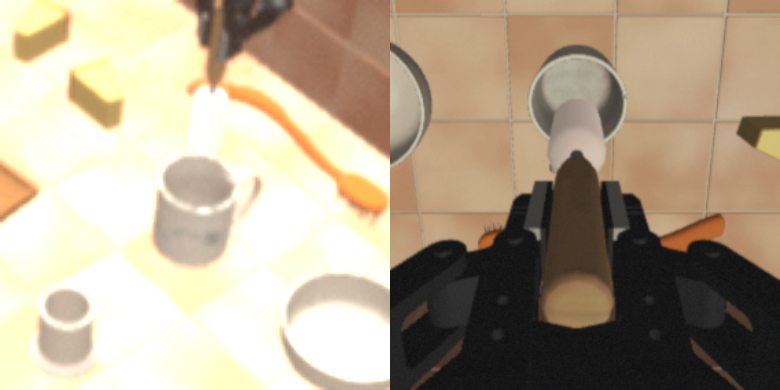

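Predicted rim centre falls at crop (577,102), and the visible rim centre is (577,97), so it's aligned. Three strokes now.

```bash
python3 jog.py '0 0 0 .04 0 0 0;0 0 0 .08 0 0 0;0 0 0 .11 0 0 0;0 0 0 .126 0 0 0;0 0 0 .126 0 0 0;0 0 0 .126 0 0 0;0 0 0 .126 0 0 0'
python3 jog.py '0 0 0 -.03 0 0 0;0 0 0 -.07 0 0 0;0 0 0 -.07 0 0 0;0 0 0 -.07 0 0 0;0 0 0 -.07 0 0 0;0 0 0 -.035 0 0 0;0 0 0 0 0 0 0;0 0 0 0 0 0 0;0 0 0 0 0 0 0;0 0 0 0 0 0 0;0 0 0 -.03 0 0 0;0 0 0 -.07 0 0 0;0 0 0 -.07 0 0 0;0 0 0 -.07 0 0 0;0 0 0 -.035 0 0 0;0 0 0 0 0 0 0;0 0 0 0 0 0 0;0 0 0 0 0 0 0;0 0 0 0 0 0 0'
python3 jog.py '0 0 0 -.04 0 0 0;0 0 0 -.08 0 0 0;0 0 0 -.12 0 0 0;0 0 0 -.13 0 0 0;0 0 0 -.13 0 0 0;0 0 0 -.13 0 0 0'
python3 -c "
from h import *
go([.4135,-.313,.2703])"
```

```text
t: 6.45
tool_pos: [0.6079, -0.2857, 0.1449]
tool_rot: [0.001, 3.138, -0.003]
contact_force: [0.3, -0.0, -0.8]
opening: 0.019
grip_force: 58.7
t: 8.03
tool_pos: [0.6079, -0.2851, 0.144]
tool_rot: [-0.0, 3.14, -0.001]
contact_force: [0.8, -0.2, -0.1]
opening: 0.0186
grip_force: 58.8
t: 8.53
tool_pos: [0.6081, -0.2852, 0.2754]
tool_rot: [-0.0, 3.137, -0.004]
contact_force: [-0.5, 0.2, -2.2]
opening: 0.0183
grip_force: 58.9
row [ 0.1946 -0.0278  0.0043] [-0.0025  0.0042  0.0003] rows>= 4.7 t 8.5
```

```bash
python3 jog.py '0 .04 -.006 0 0 0 0;0 .08 -.012 0 0 0 0;0 .12 -.018 0 0 0 0;0 .16 -.024 0 0 0 0;0 .194 -.028 0 0 0 0;0 .194 -.028 0 0 0 0;0 .194 -.028 0 0 0 0;0 .194 -.028 0 0 0 0'
python3 -c "
from h import *
im,p=shot('wrist');print(proj(p,[.4140,-.3133,.07]))
ims,ps=shot('scene');X=[.4140,-.3133,.07];print(proj(ps,X));u,v=proj(ps,X).astype(int)
a=ims[v-70:v+60,u-65:u+65]
c=np.hstack([cv2.resize(a,(390,390)),cv2.resize(im[50:334,120:404],(390,390))])
cv2.imwrite('pics/s3.png',cv2.convertScaleAbs(c,alpha=1.4))
go([.4138,-.3132,.1287])"
```

```text
t: 9.2
tool_pos: [0.4131, -0.3123, 0.2708]
tool_rot: [-0.0, -3.14, -0.003]
contact_force: [0.0, 0.6, -0.3]
opening: 0.0184
grip_force: 58.9
[255.49220199 168.97279864]
[285.6577769  260.78431853]
row [-0.     -0.001   0.1427] [ 0.0012 -0.0008  0.0011] rows>= 3.4 t 9.3
```

View pics/s3.png

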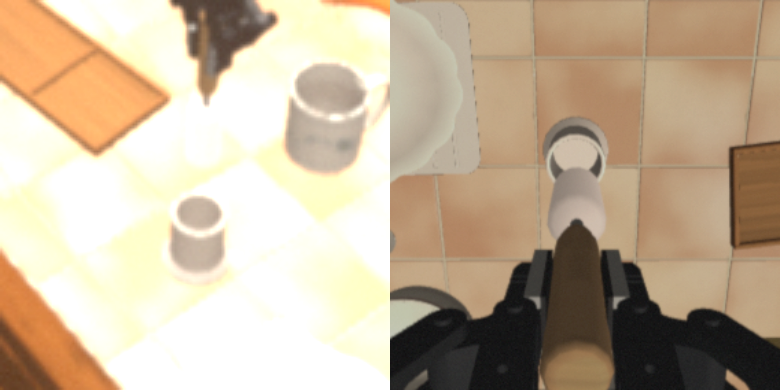

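Brush is over the stand mouth (predicted crop (576,163), rim seen centred near (576,160)). I'll lower and release.

```bash
python3 jog.py '0 0 -.001 .04 0 0 0;0 0 -.001 .08 0 0 0;0 0 -.001 .11 0 0 0;0 0 -.001 .13 0 0 0;0 0 -.001 .139 0 0 0;0 0 -.001 .139 0 0 0;0 0 -.001 .139 0 0 0;0 0 -.001 .139 0 0 0'
python3 jog.py '0.03 0 0 0 0 0 0;0.06 0 0 0 0 0 0;0.085 0 0 0 0 0 0;0.085 0 0 0 0 0 0;0.085 0 0 0 0 0 0;0.085 0 0 0 0 0 0;0.085 0 0 0 0 0 0;0.085 0 0 -.04 0 0 0;0.085 0 0 -.08 0 0 0;0.085 0 0 -.12 0 0 0;0.085 0 0 -.15 0 0 0;0.085 0 0 -.15 0 0 0;0.085 0 0 -.15 0 0 0'
python3 -c "
from h import *
go([.5,-.2,.28],0)"
```

```text
t: 9.97
tool_pos: [0.4144, -0.3144, 0.1347]
tool_rot: [-0.001, 3.14, -0.002]
contact_force: [-0.3, -0.0, -1.4]
opening: 0.0185
grip_force: 59.0
t: 11.05
tool_pos: [0.4142, -0.3147, 0.2864]
tool_rot: [-0.0, 3.138, -0.006]
contact_force: [-0.4, -0.3, -1.5]
opening: 0.0848
grip_force: 0.0
row [-0.0858  0.1147  0.0063] [-0.004   0.004   0.0002] rows>= 3.4 t 11.1
```

```bash
python3 jog.py '0.085 -.04 .1 -.07 0 0 0;0.085 -.04 .2 -.07 0 0 0;0.085 -.04 .3 -.07 0 0 0;0.085 -.04 .33 -.07 0 0 0;0.085 -.04 .33 -.07 0 0 0;0.085 -.04 .33 -.07 0 0 0;0.085 -.04 .33 -.07 0 0 0;0.085 -.04 .33 -.07 0 0 0;0.085 -.04 .33 -.07 0 0 0;0.085 -.04 .33 -.07 0 0 0;0.085 -.04 .33 -.07 0 0 0'
python3 -c "
from h import *
im,p=shot('wrist','w3');np.save('w3.npy',p['T'])"
python3 jog.py '0.085 0 .07 .04 0 0 0;0.085 0 .07 .04 0 0 0;0.085 0 .07 .04 0 0 0;0.085 0 .07 .04 0 0 0;0.085 0 .07 .04 0 0 0'
python3 - <<'E'
from h import *
im,p=shot('wrist','w4');np.save('w4.npy',p['T'])
a=cv2.imread('pics/w3.png')
for n,i in(('w3',a),('w4',im)):
    q=dict(p,T=np.load(n+'.npy'))
    hsv=cv2.cvtColor(i,cv2.COLOR_BGR2HSV)
    for nm,lo,hi,z in(('tray',(5,90,20),(22,255,115),.015),('yel',(22,90,60),(35,255,255),.048)):
        m,cs=mask(i,lo,hi,100)
        for c in cs:
            (x,y),wh,an=cv2.minAreaRect(c);b=cv2.boxPoints(((x,y),wh,an))
            if nm=='tray':
                W=plane(q,b,z)
                if max(wh)>100: print(n,nm,(round(x),round(y)),wh,W[:,:2].round(4).tolist(),np.linalg.norm(np.diff(W,axis=0),axis=1).round(3))
            else: print(n,nm,(round(x),round(y)),wh,plane(q,(x,y),z).round(4))
cv2.imwrite('pics/w34.png',cv2.convertScaleAbs(cv2.resize(np.vstack([a,im]),None,fx=.78,fy=.78),alpha=1.5))
E
```

```text
t: 11.97
tool_pos: [0.4529, 0.0163, 0.3517]
tool_rot: [0.002, -3.139, 0.001]
contact_force: [-0.1, -0.4, -0.3]
opening: 0.0849
grip_force: 0.0
t: 12.43
tool_pos: [0.4534, 0.0848, 0.3129]
tool_rot: [-0.003, -3.141, 0.001]
contact_force: [0.4, -0.1, -0.2]
opening: 0.0852
grip_force: 0.0
w3 tray (258, 144) (71.69207000732422, 209.9907989501953) [[0.4058, -0.1549], [0.3662, 0.1733], [0.4787, 0.1996], [0.5244, -0.1522]] [0.331 0.116 0.355]
w3 tray (256, 14) (28.0, 511.0) [[0.2374, -0.3502], [0.2371, 0.379], [0.2728, 0.3881], [0.2731, -0.3592]] [0.729 0.037 0.747]
w4 tray (211, 148) (76.54405975341797, 227.4748992919922) [[0.4076, -0.1548], [0.3686, 0.1743], [0.4796, 0.1959], [0.5252, -0.1589]] [0.331 0.113 0.358]
w4 tray (256, 10) (21.0, 511.0) [[0.2488, -0.2513], [0.2509, 0.4183], [0.2753, 0.4245], [0.2732, -0.2576]] [0.67  0.025 0.682]
```

View pics/w34.png

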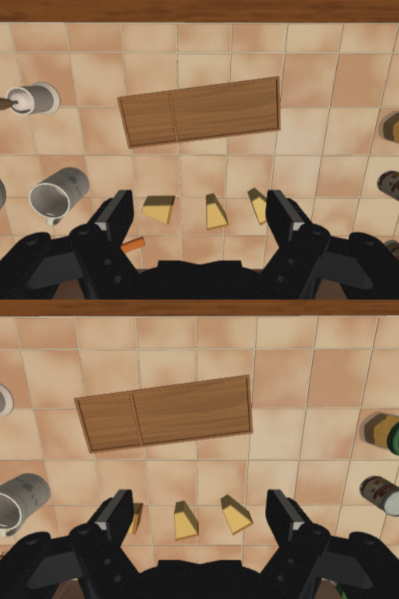

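w3/w4 show the tray with its divider at view x≈173 (w3), i.e. the square compartment on the mug side. There are three wedges: in w3 at full px (203,267), (277,270), (332,265), and in w4 at (238,282), (303,273). Brush looks upright in the stand. I'll extract quads now.

```bash
cat > quad.py <<'E'
from h import *
def quad(c):
    h=cv2.convexHull(c)
    for e in np.arange(1,12,.25):
        a=cv2.approxPolyDP(h,e,True)
        if len(a)<=4:return a[:,0].astype(float)
def tray(q,i):
    m,cs=mask(i,(5,90,20),(22,255,115),2000)
    c=[c for c in cs if cv2.boundingRect(c)[1]>35 and cv2.boundingRect(c)[2]<300][0]
    return quad(c)
E
python3 - <<'E'
from quad import *
for n in('w3','w4'):
    i=cv2.imread(f'pics/{n}.png');q=dict(ctrl.camera_params('wrist'),T=np.load(n+'.npy'))
    k=tray(q,i);W=plane(q,k,.015);print(n,k.tolist(),W[:,:2].round(4).tolist(),np.linalg.norm(W-np.roll(W,-1,0),axis=1).round(4),W.mean(0).round(4))
    hsv=cv2.cvtColor(i,cv2.COLOR_BGR2HSV)
    for u,v in ((203,267),(277,270),(238,284),(303,275)): print(hsv[v,u],end=' ')
    print(hsv[225,120],hsv[215,200])
E
```

```text
w3 [[358.0, 99.0], [359.0, 166.0], [164.0, 189.0], [151.0, 124.0]] [[0.3718, 0.1746], [0.4782, 0.1872], [0.5183, -0.1414], [0.4101, -0.1524]] [0.1071 0.331  0.1088 0.3293] [0.4446 0.017  0.015 ]
[ 20 135 136] [ 19 132 141] [ 15  91 131] [ 14 101 126] [ 16  80 134] [ 15  87 132]
w4 [[319.0, 97.0], [320.0, 172.0], [114.0, 196.0], [97.0, 125.0]] [[0.371, 0.1743], [0.4809, 0.1825], [0.5189, -0.1407], [0.4092, -0.1499]] [0.1102 0.3254 0.1101 0.3264] [0.445  0.0165 0.015 ]
[ 15  88 134] [ 15  91 131] [ 20 132 139] [ 20 129 142] [ 16  84 134] [ 16  81 135]
```

```bash
cat >> quad.py <<'E'
def wedges(q,i,z=.048):
    m,cs=mask(i,(18,108,100),(26,255,255),120);out=[]
    for c in cs:
        k=quad(c)
        if k is None or len(k)!=4: print('skip',cv2.boundingRect(c));continue
        W=plane(q,k,z)[:,:2];L=np.linalg.norm(W-np.roll(W,-1,0),axis=1);s=L.argmin()   # nose edge
        n=(W[s]+W[(s+1)%4])/2;h=(W[(s+2)%4]+W[(s+3)%4])/2;d=(n-h)/np.linalg.norm(n-h)
        out.append(((n+h)/2,np.degrees(np.arctan2(d[1],d[0]))))
        print(k.mean(0).round(),'c',((n+h)/2).round(4),'dir',out[-1][1].round(1),'edges',L.round(3),'len',np.linalg.norm(n-h).round(3))
    return out
E
python3 - <<'E'
from quad import *
K=[]
for n in('w3','w4'):
    i=cv2.imread(f'pics/{n}.png');q=dict(ctrl.camera_params('wrist'),T=np.load(n+'.npy'));print(n);wedges(q,i);K.append((q,tray(q,i)))
for j in range(4): x,e=tri([K[0][0],K[1][0]],[K[0][1][j],K[1][1][j]]);print(x.round(4),e.round(4))
E
```

```text
w3
[199. 272.] c [ 0.6581 -0.0837] dir -102.2 edges [0.043 0.058 0.018 0.059] len 0.057
[274. 276.] c [0.6662 0.0472] dir -166.3 edges [0.056 0.046 0.058 0.019] len 0.056
[332. 264.] c [0.6439 0.1471] dir -146.2 edges [0.02  0.052 0.055 0.018] len 0.037
w4
[234. 288.] c [0.6661 0.047 ] dir -165.1 edges [0.06  0.046 0.059 0.018] len 0.057
[300. 279.] c [0.6494 0.1532] dir -143.3 edges [0.058 0.046 0.059 0.018] len 0.057
[0.3714 0.1736 0.0181] 0.0004
[0.4711 0.1737 0.0531] 0.0009
[ 0.5197 -0.1426  0.0114] 0.0003
[ 0.4106 -0.1572  0.0013] 0.0004
```

Tray centre ≈ (.445,.017), turned +6.7°, so tray_mug ≈ (.458,-.093) and tray_row ≈ (.439,.069). The mug is next: hover over its -y wall.

```bash
python3 jog.py '0.05 -.04 -.1 .02 0 0 0;0.05 -.08 -.2 .03 0 0 0;0.05 -.13 -.3 .05 0 0 0;0.05 -.153 -.405 .07 0 0 0;0.05 -.153 -.405 .07 0 0 0;0.05 -.153 -.405 .07 0 0 0;0.05 -.153 -.405 .07 0 0 0;0.05 -.153 -.405 .07 0 0 0;0.05 -.153 -.405 .07 0 0 0;0.05 -.153 -.405 .07 0 0 0;0.05 -.153 -.405 .07 0 0 0;0.05 -.153 -.405 .07 0 0 0;0.05 -.153 -.405 .07 0 0 0'
python3 - <<'E'
from h import *
im,p=shot('wrist');np.save('w5.npy',p['T']);print(proj(p,[.6068,-.284,.091]))
cv2.imwrite('pics/w5.png',cv2.convertScaleAbs(im,alpha=1.5))
go([.607,-.3205,.057])
E
```

```text
t: 13.57
tool_pos: [0.6054, -0.3216, 0.2432]
tool_rot: [-0.006, -3.141, -0.001]
contact_force: [-0.2, 0.5, 0.9]
opening: 0.0498
grip_force: 0.0
[292.92247622 179.20105659]
row [-0.0013 -0.0003  0.1868] [ 0.      0.0003 -0.0022] rows>= 4.5 t 13.6
```

View pics/w5.png

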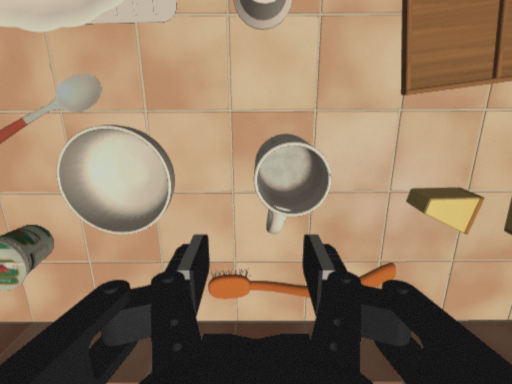

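Mug rim centre at (292,181), prediction (293,179), so it hasn't moved. Descend and pinch.

```bash
python3 jog.py '0.05 -.001 0 .04 0 0 0;0.05 -.001 0 .08 0 0 0;0.05 -.001 0 .12 0 0 0;0.05 -.001 0 .16 0 0 0;0.05 -.001 0 .186 0 0 0;0.05 -.001 0 .186 0 0 0;0.05 -.001 0 .186 0 0 0;0.05 -.001 0 .186 0 0 0'
python3 jog.py '0.03 0 0 0 0 0 0;0.02 0 0 0 0 0 0;0.01 0 0 0 0 0 0;0 0 0 0 0 0 0;0 0 0 0 0 0 0;0 0 0 0 0 0 0;0 0 0 0 0 0 0;0 0 0 0 0 0 0;0 0 0 0 0 0 0;0 0 0 0 0 0 0;0 0 0 0 0 0 0;0 0 0 0 0 0 0' 60
```

```text
t: 14.28
tool_pos: [0.6088, -0.3193, 0.0607]
tool_rot: [-0.001, 3.138, -0.004]
contact_force: [-0.3, 0.2, 0.5]
opening: 0.0498
grip_force: 0.0
t: 15.28
tool_pos: [0.6079, -0.3192, 0.0601]
tool_rot: [-0.001, 3.14, -0.001]
contact_force: [-2.3, 1.4, 8.4]
opening: 0.0049
grip_force: 58.1
```

```bash
python3 jog.py '0 0 0 -.02 0 0 0;0 0 0 -.05 0 0 0;0 0 0 -.07 0 0 0;0 0 0 -.07 0 0 0'
python3 jog.py '0 .02 .03 0 0 0 0;0 .045 .06 0 0 0 0;0 .07 .09 0 0 0 0;0 .095 .12 0 0 0 0;0 .12 .15 0 0 0 0;0 .14 .18 0 0 0 0;0 .149 .19 0 0 0 0;0 .149 .19 0 0 0 0;0 .149 .19 0 0 0 0;0 .149 .19 0 0 0 0'
python3 - <<'E'
from h import *
im,p=shot('wrist')
s,ps=shot('scene');t,pt=shot('top')
print(proj(p,[[.4578,-.0934,.008],[.4578,-.0934,.15]]))
u,v=proj(ps,[.4578,-.0934,.06]).astype(int);a=s[v-75:v+75,u-75:u+75]
c=np.hstack([cv2.resize(a,(384,384)),im[:,60:472]])[:, :796]
cv2.imwrite('pics/w6.png',cv2.convertScaleAbs(c,alpha=1.4))
go([.4578,-.0934-.035,.068])
E
```

```text
t: 15.62
tool_pos: [0.61, -0.3206, 0.1334]
tool_rot: [-0.0, 3.134, -0.009]
contact_force: [0.2, -0.3, -0.5]
opening: 0.0045
grip_force: 63.3
t: 16.45
tool_pos: [0.4585, -0.1293, 0.1269]
tool_rot: [-0.0, -3.142, 0.001]
contact_force: [0.2, -0.7, -2.3]
opening: 0.0039
grip_force: 64.3
[[295.61276296 186.15645222]
 [335.5712479  270.0492988 ]]
row [0.001  0.0012 0.0593] [-0.0001 -0.0001 -0.0007] rows>= 1.4 t 16.6
```

View pics/w6.png

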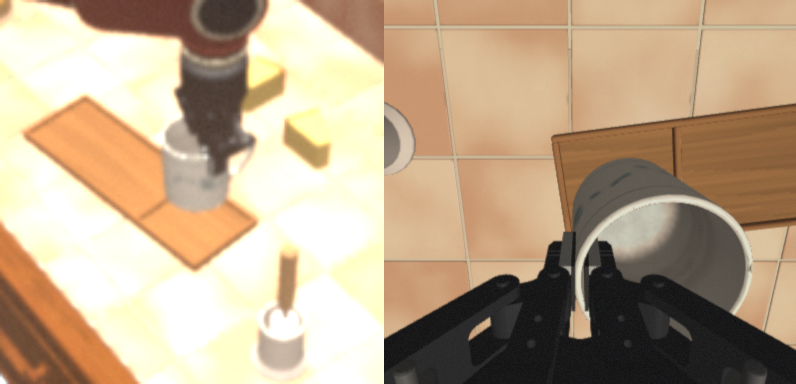

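The mug hangs upright over the square compartment, and the brush stands upright in its stand at left crop (285,310). Lower it and check contact.

```bash
python3 jog.py '0 .001 .001 .025 0 0 0;0 .001 .001 .045 0 0 0;0 .001 .001 .056 0 0 0;0 .001 .001 .059 0 0 0;0 .001 .001 .061 0 0 0;0 .001 .001 .061 0 0 0;0 .001 .001 .061 0 0 0;0 .001 .001 .061 0 0 0'
python3 -c "
from h import *
print(ctrl.get_obs()['tool_pos'],ctrl.get_obs()['contact_force'])"
```

```text
t: 17.27
tool_pos: [0.4579, -0.1287, 0.0686]
tool_rot: [0.001, -3.14, 0.0]
contact_force: [-5.7, 0.2, 9.6]
opening: 0.0039
grip_force: 74.0
[ 0.45785411 -0.1286986   0.06855101] [-5.74789624  0.20521253  9.57282328]
```

Contact is 9.6 N up, so the mug is on the floor. Release, rise, and go to view it and the wedges.

```bash
python3 jog.py '0.015 0 0 0 0 0 0;0.03 0 0 0 0 0 0;0.03 0 0 0 0 0 0;0.03 0 0 0 0 0 0;0.03 0 0 0 0 0 0;0.03 0 0 -.04 0 0 0;0.03 0 0 -.08 0 0 0;0.03 0 0 -.12 0 0 0;0.03 0 0 -.16 0 0 0;0.03 0 0 -.2 0 0 0;0.03 0 0 -.22 0 0 0;0.03 0 0 -.22 0 0 0'
python3 -c "
from h import *
go([.48,0.04,.29])"
```

```text
t: 18.27
tool_pos: [0.4597, -0.1288, 0.2936]
tool_rot: [-0.0, 3.131, -0.008]
contact_force: [0.1, -0.1, 0.7]
opening: 0.0301
grip_force: 0.0
row [-0.0203  0.1688  0.003 ] [-0.0049  0.0108  0.0003] rows>= 4.1 t 18.3
```

```bash
python3 jog.py '0.085 -.022 .04 0 0 0 0;0.085 -.022 .08 0 0 0 0;0.085 -.022 .12 0 0 0 0;0.085 -.022 .168 0 0 0 0;0.085 -.022 .168 0 0 0 0;0.085 -.022 .168 0 0 0 0;0.085 -.022 .168 0 0 0 0'
python3 - <<'E'
from quad import *
im,p=shot('wrist','w7');np.save('w7.npy',p['T'])
print(proj(p,[.4578,-.0934,.099]))
wedges(p,im)
cv2.imwrite('pics/w7v.png',cv2.convertScaleAbs(im,alpha=1.5))
E
```

```text
t: 18.85
tool_pos: [0.4789, 0.0401, 0.2853]
tool_rot: [0.002, -3.14, 0.001]
contact_force: [-0.3, -0.0, -0.6]
opening: 0.085
grip_force: 0.0
[138.41795119 152.55492383]
[182. 282.] c [ 0.6606 -0.0718] dir -104.1 edges [0.046 0.035 0.03  0.033] len 0.033
[261. 285.] c [0.6664 0.0474] dir -164.9 edges [0.057 0.045 0.058 0.02 ] len 0.056
[330. 278.] c [0.6537 0.1498] dir -151.9 edges [0.056 0.021 0.054 0.019] len 0.055
```

View pics/w7v.png

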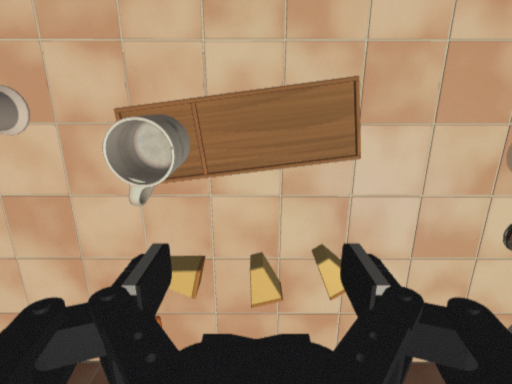

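Mug is upright in the square compartment (rim centre (140,151), predicted (138,153)). Wedges: A at (182,282), B (261,285), C (330,278). I'll take B first, hovering with the fingers turned lengthwise.

```bash
python3 -c "
from h import *
go([.668,.0477,.21],-75.5)"
```

```text
row [-0.189   0.0084  0.0753] [-1.3000e-03 -6.0000e-04  1.3174e+00] rows>= 10.5 t 18.9
```

```bash
python3 jog.py '0.085 -.04 .008 .02 0 0 .2;0.085 -.08 .008 .04 0 0 .4;0.085 -.12 .008 .06 0 0 .6;0.085 -.16 .008 .075 0 0 .8;0.085 -.189 .008 .075 0 0 1;0.085 -.189 .008 .075 0 0 1.2;0.085 -.189 .008 .075 0 0 1.317;0.085 -.189 .008 .075 0 0 1.317;0.085 -.189 .008 .075 0 0 1.317;0.085 -.189 .008 .075 0 0 1.317;0.085 -.189 .008 .075 0 0 1.317;0.085 -.189 .008 .075 0 0 1.317;0.085 -.189 .008 .075 0 0 1.317'
python3 - <<'E'
from quad import *
im,p=shot('wrist','w8');w=wedges(p,im)
for c,a in w:
    if np.linalg.norm(c-[.667,.047])<.03:
        d=np.array([np.cos(np.radians(a)),np.sin(np.radians(a))]);c=c-.002*d;print(c)
        go([c[0],c[1],.015],((a-90+180)%180)-180)
E
```

```text
t: 19.98
tool_pos: [0.6683, 0.0463, 0.2109]
tool_rot: [-1.923, -2.484, 0.001]
contact_force: [0.0, 0.6, -0.4]
opening: 0.0845
grip_force: 0.0
[222. 274.] c [ 0.6592 -0.0823] dir -102.3 edges [0.047 0.058 0.018 0.06 ] len 0.057
[255. 172.] c [0.6668 0.0481] dir -165.4 edges [0.046 0.06  0.019 0.06 ] len 0.058
[266.  63.] c [0.6503 0.1545] dir -145.6 edges [0.046 0.059 0.018 0.059] len 0.057
[0.6687057 0.048571 ]
row [0.0017 0.001  0.1959] [-0.0005  0.     -0.0011] rows>= 4.7 t 20.0
```

Views agree on all three wedge tops within about 1-2 mm at the 48 mm plane, so the height is confirmed. Descend on B.

```bash
python3 jog.py '0.085 .002 .001 .04 0 0 0;0.085 .002 .001 .08 0 0 0;0.085 .002 .001 .12 0 0 0;0.085 .002 .001 .16 0 0 0;0.085 .002 .001 .19 0 0 0;0.085 .002 .001 .195 0 0 0;0.085 .002 .001 .195 0 0 0;0.085 .002 .001 .195 0 0 0'
python3 jog.py '0.07 0 0 0 0 0 0;0.05 0 0 0 0 0 0;0.04 0 0 0 0 0 0;0.04 0 0 0 0 0 0;0.04 0 0 0 0 0 0;0.04 0 0 0 0 0 0;0.04 0 0 0 0 0 0;0.04 0 0 0 0 0 0' 40
python3 jog.py '0.04 0 0 -.03 0 0 0;0.04 0 0 -.07 0 0 0;0.04 0 0 -.08 0 0 0;0.04 0 0 -.08 0 0 0'
python3 - <<'E'
from h import *
t=np.array([.4448,.0168]);x=np.array([.993,.1175]);y=np.array([-.1175,.993])
for s in(-.035,.006,.047): print(t+y*(.053+s))
c=t+y*(.053-.035);go([c[0],c[1],.1],-83.25)
E
```

```text
t: 20.7
tool_pos: [0.6699, 0.0501, 0.018]
tool_rot: [1.921, 2.484, 0.002]
contact_force: [0.7, 0.1, 0.2]
opening: 0.0853
grip_force: 0.0
t: 21.37
tool_pos: [0.6715, 0.0503, 0.0204]
tool_rot: [1.919, 2.481, 0.005]
contact_force: [0.2, -0.5, 7.0]
opening: 0.0651
grip_force: 46.7
t: 21.7
tool_pos: [0.6726, 0.0504, 0.103]
tool_rot: [1.916, 2.478, 0.01]
contact_force: [0.1, -0.0, -1.1]
opening: 0.0654
grip_force: 45.9
[0.442685 0.034674]
[0.4378675 0.075387 ]
[0.43305 0.1161 ]
row [ 0.0426 -0.2265  0.0004] [0.0111 0.0025 0.1364] rows>= 5.5 t 21.7
```

```bash
python3 jog.py '0.04 .008 -.04 0 0 0 .025;0.04 .016 -.08 0 0 0 .05;0.04 .024 -.12 0 0 0 .075;0.04 .032 -.16 0 0 0 .1;0.04 .04 -.2 0 0 0 .12;0.04 .0426 -.2265 0 0 0 .136;0.04 .0426 -.2265 0 0 0 .136;0.04 .0426 -.2265 0 0 0 .136;0.04 .0426 -.2265 0 0 0 .136'
python3 -c "
from h import *
go([.4427,.0347,.0275],-83.25)"
```

```text
t: 22.45
tool_pos: [0.4388, 0.0348, 0.0959]
tool_rot: [2.086, 2.349, 0.0]
contact_force: [-0.5, 0.3, -1.4]
opening: 0.0652
grip_force: 45.8
row [-0.0005  0.0038  0.0684] [ 0.0002 -0.      0.0002] rows>= 1.6 t 22.4
```

```bash
python3 jog.py '0.04 0 .004 .03 0 0 0;0.04 0 .004 .055 0 0 0;0.04 0 .004 .064 0 0 0;0.04 0 .004 .068 0 0 0;0.04 0 .004 .068 0 0 0;0.04 0 .004 .068 0 0 0;0.04 0 .004 .068 0 0 0'
python3 jog.py '0.075 0 0 0 0 0 0;0.085 0 0 0 0 0 0;0.085 0 0 0 0 0 0;0.085 0 0 0 0 0 0;0.085 0 0 -.04 0 0 0;0.085 0 0 -.08 0 0 0;0.085 0 0 -.12 0 0 0;0.085 0 0 -.16 0 0 0;0.085 0 0 -.19 0 0 0;0.085 0 0 -.19 0 0 0;0.085 0 0 -.19 0 0 0'
python3 -c "
from h import *
im,p=shot('wrist','w9');
from quad import wedges
wedges(p,im)
go([.6588,-.081,.22],-192)"
```

```text
t: 23.03
tool_pos: [0.4437, 0.0352, 0.0288]
tool_rot: [2.086, 2.348, 0.001]
contact_force: [-0.2, -0.3, -1.2]
opening: 0.0653
grip_force: 46.1
t: 23.95
tool_pos: [0.4441, 0.0351, 0.2212]
tool_rot: [2.084, 2.345, 0.005]
contact_force: [-0.4, -1.0, -0.6]
opening: 0.085
grip_force: 0.0
[417. 276.] c [ 0.6594 -0.0729] dir -101.9 edges [0.045 0.042 0.028 0.037] len 0.038
[252. 174.] c [0.4411 0.0322] dir -173.8 edges [0.048 0.061 0.021 0.059] len 0.059
[470.  80.] c [0.6497 0.1542] dir -144.8 edges [0.046 0.059 0.02  0.059] len 0.057
row [-0.1409  0.2008 -0.0011] [ 1.0000e-03 -9.0000e-04  1.8982e+00] rows>= 15.2 t 24.0
```

```bash
python3 jog.py '0.085 -.02 .03 0 0 0 .12;0.085 -.04 .06 0 0 0 .24;0.085 -.06 .09 0 0 0 .36;0.085 -.08 .12 0 0 0 .48;0.085 -.1 .15 0 0 0 .6;0.085 -.12 .18 0 0 0 .72;0.085 -.141 .2 0 0 0 .84;0.085 -.141 .2 0 0 0 1;0.085 -.141 .2 0 0 0 1.2;0.085 -.141 .2 0 0 0 1.4;0.085 -.141 .2 0 0 0 1.6;0.085 -.141 .2 0 0 0 1.8;0.085 -.141 .2 0 0 0 1.898;0.085 -.141 .2 0 0 0 1.898;0.085 -.141 .2 0 0 0 1.898;0.085 -.141 .2 0 0 0 1.898;0.085 -.141 .2 0 0 0 1.898;0.085 -.141 .2 0 0 0 1.898'
python3 - <<'E'
from quad import *
im,p=shot('wrist','w10');w=wedges(p,im)
for c,a in w:
    if np.linalg.norm(c-[.659,-.083])<.05:
        d=np.array([np.cos(np.radians(a)),np.sin(np.radians(a))]);c=c-.002*d;print(c)
        go([c[0],c[1],.016],a-90)
E
```

```text
t: 25.5
tool_pos: [0.6568, -0.081, 0.2157]
tool_rot: [-3.124, 0.325, 0.006]
contact_force: [-0.5, -0.9, 0.5]
opening: 0.0854
grip_force: 0.0
[196. 336.] c [0.4586 0.0391] dir -73.9 edges [0.041 0.015 0.042 0.007] len 0.041
[ 54. 219.] c [0.6516 0.1536] dir -144.6 edges [0.058 0.017 0.059 0.045] len 0.057
[256. 171.] c [ 0.6595 -0.0837] dir -102.1 edges [0.06  0.018 0.06  0.045] len 0.059
[ 0.65990153 -0.0816978 ]
row [3.600e-03 1.000e-04 2.002e-01] [-0.0001  0.0033  0.0034] rows>= 4.8 t 25.6
```

```bash
python3 jog.py '0.085 .003 0 .04 0 0 0;0.085 .003 0 .08 0 0 0;0.085 .003 0 .12 0 0 0;0.085 .003 0 .16 0 0 0;0.085 .003 0 .19 0 0 0;0.085 .003 0 .199 0 0 0;0.085 .003 0 .199 0 0 0;0.085 .003 0 .199 0 0 0'
python3 jog.py '0.07 0 0 0 0 0 0;0.05 0 0 0 0 0 0;0.04 0 0 0 0 0 0;0.04 0 0 0 0 0 0;0.04 0 0 0 0 0 0;0.04 0 0 0 0 0 0;0.04 0 0 0 0 0 0;0.04 0 0 0 0 0 0' 40
python3 jog.py '0.04 0 0 -.03 0 0 0;0.04 0 0 -.07 0 0 0;0.04 0 0 -.09 0 0 0;0.04 0 0 -.09 0 0 0;0.04 0 0 -.09 0 0 0'
python3 -c "
from h import *
go([.4379,.0754,.105],-83.25)"
```

```text
t: 26.22
tool_pos: [0.6614, -0.0819, 0.02]
tool_rot: [3.124, -0.327, 0.001]
contact_force: [0.7, 0.0, 0.1]
opening: 0.0849
grip_force: 0.0
t: 26.88
tool_pos: [0.6636, -0.0824, 0.0233]
tool_rot: [3.124, -0.328, 0.01]
contact_force: [-0.1, -0.3, 7.0]
opening: 0.0651
grip_force: 46.6
t: 27.3
tool_pos: [0.6622, -0.0822, 0.1121]
tool_rot: [3.124, -0.328, 0.007]
contact_force: [-0.2, -0.3, -2.0]
opening: 0.0652
grip_force: 45.7
row [-0.2522 -0.1076  0.0059] [ 0.0046 -0.003  -1.8978] rows>= 15.2 t 27.3
```

```bash
python3 jog.py '0.04 -.03 0 0 0 0 -.12;0.04 -.06 -.01 0 0 0 -.24;0.04 -.09 -.02 0 0 0 -.36;0.04 -.12 -.04 0 0 0 -.48;0.04 -.15 -.06 0 0 0 -.6;0.04 -.18 -.08 0 0 0 -.72;0.04 -.21 -.09 0 0 0 -.84;0.04 -.252 -.1076 0 0 0 -.96;0.04 -.252 -.1076 0 0 0 -1.2;0.04 -.252 -.1076 0 0 0 -1.4;0.04 -.252 -.1076 0 0 0 -1.6;0.04 -.252 -.1076 0 0 0 -1.8;0.04 -.252 -.1076 0 0 0 -1.898;0.04 -.252 -.1076 0 0 0 -1.898;0.04 -.252 -.1076 0 0 0 -1.898;0.04 -.252 -.1076 0 0 0 -1.898;0.04 -.252 -.1076 0 0 0 -1.898;0.04 -.252 -.1076 0 0 0 -1.898;0.04 -.252 -.1076 0 0 0 -1.898'
python3 -c "
from h import *
im,p=shot('wrist','w11');cv2.imwrite('pics/w11v.png',cv2.convertScaleAbs(im,alpha=1.5))
go([.4379,.0754,.03],-83.25)"
```

```text
t: 28.88
tool_pos: [0.4359, 0.0757, 0.1082]
tool_rot: [-2.087, -2.346, 0.002]
contact_force: [-0.0, -0.1, -1.9]
opening: 0.0648
grip_force: 45.7
row [-0.0005  0.0019  0.0785] [-0.0015 -0.0001 -0.001 ] rows>= 1.9 t 28.9
```

View pics/w11v.png

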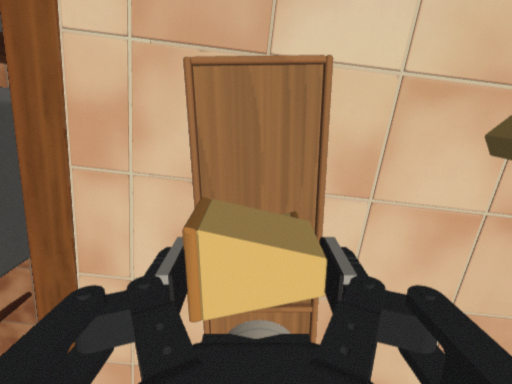

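Wedge A is held with its rind end left (toward the robot) and nose right (+x), opposite to B. Lower it.

```bash
python3 jog.py '0.04 0 .002 .03 0 0 0;0.04 0 .002 .06 0 0 0;0.04 0 .002 .073 0 0 0;0.04 0 .002 .078 0 0 0;0.04 0 .002 .078 0 0 0;0.04 0 .002 .078 0 0 0;0.04 0 .002 .078 0 0 0'
python3 jog.py '0.075 0 0 0 0 0 0;0.085 0 0 0 0 0 0;0.085 0 0 0 0 0 0;0.085 0 0 0 0 0 0;0.085 0 0 -.04 0 0 0;0.085 0 0 -.08 0 0 0;0.085 0 0 -.12 0 0 0;0.085 0 0 -.16 0 0 0;0.085 0 0 -.19 0 0 0;0.085 0 0 -.19 0 0 0;0.085 0 0 -.19 0 0 0'
python3 -c "
from h import *
im,p=shot('wrist','w12');
from quad import wedges
wedges(p,im,.056)
go([.6505,.155,.22],-54.8)"
```

```text
t: 29.52
tool_pos: [0.4389, 0.076, 0.0315]
tool_rot: [2.087, 2.348, 0.001]
contact_force: [0.9, -0.4, -1.8]
opening: 0.0652
grip_force: 45.9
t: 30.43
tool_pos: [0.4401, 0.076, 0.2241]
tool_rot: [2.084, 2.345, 0.006]
contact_force: [0.2, 0.6, -0.2]
opening: 0.085
grip_force: 0.0
[254. 192.] c [0.4411 0.0536] dir 91.2 edges [0.059 0.071 0.06  0.07 ] len 0.071
[460. 122.] c [0.6442 0.1544] dir -145.9 edges [0.044 0.057 0.02  0.056] len 0.055
row [0.0535 0.2195 0.0019] [ 1.200e-03  4.000e-04 -4.963e-01] rows>= 5.4 t 30.5
```

```bash
python3 jog.py '0.085 .01 .04 0 0 0 -.1;0.085 .02 .08 0 0 0 -.2;0.085 .03 .12 0 0 0 -.3;0.085 .04 .16 0 0 0 -.4;0.085 .0535 .2 0 0 0 -.496;0.085 .0535 .2195 0 0 0 -.496;0.085 .0535 .2195 0 0 0 -.496;0.085 .0535 .2195 0 0 0 -.496;0.085 .0535 .2195 0 0 0 -.496;0.085 .0535 .2195 0 0 0 -.496'
python3 - <<'E'
from quad import *
im,p=shot('wrist','w13');w=wedges(p,im)
for c,a in w:
    if np.linalg.norm(c-[.65,.155])<.05:
        d=np.array([np.cos(np.radians(a)),np.sin(np.radians(a))]);c=c-.002*d;print(c)
        go([c[0],c[1],.016],a+90)
E
```

```text
t: 31.32
tool_pos: [0.649, 0.1546, 0.2201]
tool_rot: [-1.446, -2.787, 0.002]
contact_force: [-0.0, 0.2, 0.6]
opening: 0.0854
grip_force: 0.0
[257. 173.] c [0.65   0.1544] dir -145.8 edges [0.046 0.06  0.018 0.059] len 0.058
[ 30. 155.] c [0.4375 0.0298] dir -173.2 edges [0.061 0.047 0.061 0.02 ] len 0.059
[ 46. 125.] c [0.4389 0.069 ] dir 6.2 edges [0.061 0.018 0.062 0.046] len 0.06
[0.65163714 0.15548861]
row [-0.0008  0.0027  0.2047] [-0.0011 -0.0006  0.0174] rows>= 4.9 t 31.4
```

```bash
python3 jog.py '0.085 0 .002 .04 0 0 .017;0.085 0 .002 .08 0 0 .017;0.085 0 .002 .12 0 0 .017;0.085 0 .002 .16 0 0 .017;0.085 0 .002 .19 0 0 .017;0.085 0 .002 .203 0 0 .017;0.085 0 .002 .203 0 0 .017;0.085 0 .002 .203 0 0 .017'
python3 jog.py '0.07 0 0 0 0 0 0;0.05 0 0 0 0 0 0;0.04 0 0 0 0 0 0;0.04 0 0 0 0 0 0;0.04 0 0 0 0 0 0;0.04 0 0 0 0 0 0;0.04 0 0 0 0 0 0;0.04 0 0 0 0 0 0' 40
python3 jog.py '0.04 0 0 -.03 0 0 0;0.04 0 0 -.07 0 0 0;0.04 0 0 -.09 0 0 0;0.04 0 0 -.09 0 0 0;0.04 0 0 -.09 0 0 0'
python3 -c "
from h import *
go([.4331,.1161,.108],-83.25)"
```

```text
t: 32.03
tool_pos: [0.6521, 0.1561, 0.0192]
tool_rot: [1.47, 2.776, 0.001]
contact_force: [0.2, 0.8, 0.8]
opening: 0.0851
grip_force: 0.0
t: 32.7
tool_pos: [0.6548, 0.1564, 0.0224]
tool_rot: [1.467, 2.772, 0.005]
contact_force: [-0.1, 0.5, 7.4]
opening: 0.0649
grip_force: 46.8
t: 33.12
tool_pos: [0.6536, 0.1563, 0.1114]
tool_rot: [1.468, 2.773, 0.005]
contact_force: [-0.3, -0.3, -2.2]
opening: 0.0653
grip_force: 45.9
row [ 0.0907 -0.205   0.0022] [0.0051 0.0012 0.4792] rows>= 5.4 t 33.1
```

```bash
python3 jog.py '0.04 .015 -.035 0 0 0 .08;0.04 .03 -.07 0 0 0 .16;0.04 .045 -.105 0 0 0 .24;0.04 .06 -.14 0 0 0 .32;0.04 .075 -.175 0 0 0 .4;0.04 .0907 -.205 0 0 0 .479;0.04 .0907 -.205 0 0 0 .479;0.04 .0907 -.205 0 0 0 .479;0.04 .0907 -.205 0 0 0 .479;0.04 .0907 -.205 0 0 0 .479'
python3 -c "
from h import *
go([.4331,.1161,.03],-83.25)"
```

```text
t: 33.95
tool_pos: [0.4324, 0.1159, 0.1083]
tool_rot: [2.086, 2.349, 0.0]
contact_force: [-0.2, -0.3, -1.7]
opening: 0.0651
grip_force: 45.8
row [0.0001 0.0007 0.0783] [ 0.0002 -0.      0.0005] rows>= 1.9 t 34.0
```

```bash
python3 jog.py '0.04 0 .001 .03 0 0 0;0.04 0 .001 .06 0 0 0;0.04 0 .001 .073 0 0 0;0.04 0 .001 .078 0 0 0;0.04 0 .001 .078 0 0 0;0.04 0 .001 .078 0 0 0;0.04 0 .001 .078 0 0 0'
python3 jog.py '0.075 0 0 0 0 0 0;0.085 0 0 0 0 0 0;0.085 0 0 0 0 0 0;0.085 0 0 0 0 0 0;0.085 0 0 -.04 0 0 0;0.085 0 0 -.08 0 0 0;0.085 0 0 -.12 0 0 0;0.085 0 0 -.16 0 0 0;0.085 0 0 -.2 0 0 0;0.085 0 0 -.25 0 0 0;0.085 0 0 -.25 0 0 0;0.085 0 0 -.25 0 0 0;0.085 0 0 -.25 0 0 0'
python3 -c "
from h import *
go([.45,-.06,.34],0)"
```

```text
t: 34.53
tool_pos: [0.4337, 0.1161, 0.0306]
tool_rot: [2.086, 2.348, 0.001]
contact_force: [-0.4, 0.1, -2.1]
opening: 0.0653
grip_force: 46.3
t: 35.62
tool_pos: [0.4325, 0.116, 0.2803]
tool_rot: [2.086, 2.348, 0.001]
contact_force: [-0.6, 0.8, -1.3]
opening: 0.085
grip_force: 0.0
row [-0.1768 -0.0033 -0.0597] [ 6.0000e-04  6.0000e-04 -1.4528e+00] rows>= 11.6 t 35.6
```

Final check: pull to a central view.

```bash
python3 jog.py '0.085 -.04 0 -.02 0 0 -.12;0.085 -.08 0 -.04 0 0 -.24;0.085 -.12 0 -.06 0 0 -.36;0.085 -.16 0 -.06 0 0 -.48;0.085 -.177 -.003 -.06 0 0 -.6;0.085 -.177 -.003 -.06 0 0 -.72;0.085 -.177 -.003 -.06 0 0 -.84;0.085 -.177 -.003 -.06 0 0 -.96;0.085 -.177 -.003 -.06 0 0 -1.08;0.085 -.177 -.003 -.06 0 0 -1.2;0.085 -.177 -.003 -.06 0 0 -1.32;0.085 -.177 -.003 -.06 0 0 -1.453;0.085 -.177 -.003 -.06 0 0 -1.453;0.085 -.177 -.003 -.06 0 0 -1.453;0.085 -.177 -.003 -.06 0 0 -1.453'
python3 - <<'E'
from quad import *
im,p=shot('wrist','w14');wedges(p,im,.056)
t=np.array([.4448,.0168]);y=np.array([-.1175,.993])
for s in(-.035,.006,.047): c=t+y*(.053+s);print(c,proj(p,[*c,.056]))
print(proj(p,[.4578,-.0934,.099]),proj(p,[.414,-.3133,.186]))
s,ps=shot('scene')
c=np.hstack([im,cv2.resize(s[130:322,160:352],(384,384))]);c=cv2.resize(c,(798,342))
cv2.imwrite('pics/w14v.png',cv2.convertScaleAbs(c,alpha=1.3))
E
```

```text
t: 36.87
tool_pos: [0.4496, -0.06, 0.3376]
tool_rot: [-0.002, -3.137, -0.002]
contact_force: [0.2, 0.8, -0.3]
opening: 0.0848
grip_force: 0.0
[346. 151.] c [0.4414 0.0713] dir 8.0 edges [0.055 0.02  0.061 0.044] len 0.057
[320. 150.] c [0.4406 0.0331] dir -174.3 edges [0.059 0.044 0.06  0.016] len 0.058
[378. 143.] c [0.4307 0.1155] dir -172.5 edges [0.059 0.044 0.058 0.018] len 0.057
[0.442685 0.034674] [321.22939096 152.04230831]
[0.4378675 0.075387 ] [349.51223511 148.66506386]
[0.43305 0.1161 ] [377.97945528 145.26580313]
[231.12760818 168.71723671] [  3.26949862 144.78893236]
```

View pics/w14v.png

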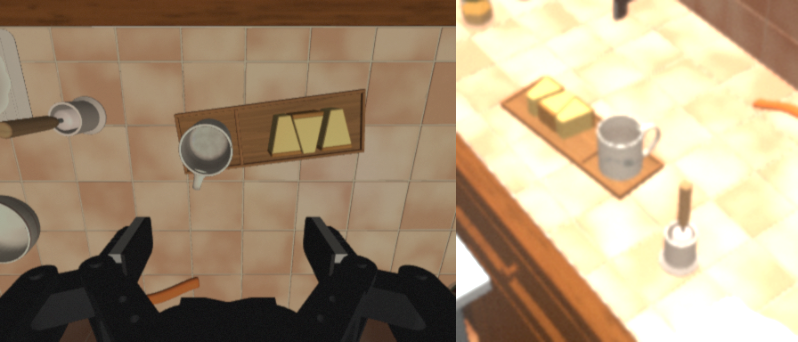

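The view shows the mug upright in its compartment, the brush upright in the stand, and three wedges alternating at view (285,133), (310,133), (335,130). The gap between the middle and +y wedges measures about 44-45 mm, too near the 46 mm limit, so I'll regrip the last one and close the gap by 6 mm.

```bash
python3 jog.py '0.085 .017 .04 0 0 0 .12;0.085 .017 .08 0 0 0 .24;0.085 .017 .12 0 0 0 .36;0.085 .017 .16 0 0 0 .48;0.085 .017 .176 .06 0 0 .6;0.085 .017 .176 .09 0 0 .72;0.085 .017 .176 .12 0 0 .84;0.085 .017 .176 .15 0 0 .96;0.085 .017 .176 .18 0 0 1.08;0.085 .017 .176 .2 0 0 1.2;0.085 .017 .176 .2 0 0 1.32;0.085 .017 .176 .2 0 0 1.453;0.085 .017 .176 .2 0 0 1.453;0.085 .017 .176 .2 0 0 1.453;0.085 .017 .176 .2 0 0 1.453'
python3 -c "
from h import *
go([.4327,.1158,.031],-83.25)"
```

```text
t: 38.22
tool_pos: [0.4331, 0.1158, 0.14]
tool_rot: [-2.086, -2.349, 0.001]
contact_force: [-0.2, -0.1, 0.3]
opening: 0.0852
grip_force: 0.0
row [ 0.     -0.0003  0.109 ] [-0.0005 -0.      0.0008] rows>= 2.6 t 38.2
```

```bash
python3 jog.py '0.085 0 0 .03 0 0 0;0.085 0 0 .06 0 0 0;0.085 0 0 .09 0 0 0;0.085 0 0 .107 0 0 0;0.085 0 0 .108 0 0 0;0.085 0 0 .108 0 0 0;0.07 0 0 .108 0 0 0;0.05 0 0 .108 0 0 0;0.05 0 0 .108 0 0 0;0.05 0 0 .108 0 0 0;0.05 0 0 .108 0 0 0;0.05 0 0 .108 0 0 0;0.05 0 0 .108 0 0 0' 30
python3 jog.py '0.05 -.002 0 -.001 0 0 0;0.05 -.004 0 -.001 0 0 0;0.05 -.006 0 -.001 0 0 0;0.05 -.006 0 -.001 0 0 0;0.05 -.006 0 -.001 0 0 0;0.05 -.006 0 -.001 0 0 0'
python3 jog.py '0.075 0 0 0 0 0 0;0.085 0 0 0 0 0 0;0.085 0 0 0 0 0 0;0.085 0 0 0 0 0 0;0.085 0 0 -.04 0 0 0;0.085 0 0 -.08 0 0 0;0.085 0 0 -.12 0 0 0;0.085 0 0 -.16 0 0 0;0.085 0 0 -.2 0 0 0;0.085 0 0 -.2 0 0 0;0.085 0 0 -.2 0 0 0;0.085 .06 0 -.2 0 0 0;0.085 .08 0 -.2 0 0 0;0.085 .08 0 -.2 0 0 0;0.085 .08 0 -.2 0 0 0'
python3 - <<'E'
from quad import *
im,p=shot('wrist','w15');w=wedges(p,im,.056);print(proj(p,[.4578,-.0934,.099]))
t,pt=shot('top');c=np.hstack([cv2.resize(im[60:384],None,fx=1,fy=1)[:, :400],cv2.resize(t[150:270,180:320],(378,324))])
cv2.imwrite('pics/w15v.png',cv2.convertScaleAbs(c,alpha=1.3))
E
```

```text
t: 39.3
tool_pos: [0.4351, 0.1161, 0.0345]
tool_rot: [2.085, 2.347, 0.005]
contact_force: [0.1, 1.1, 7.2]
opening: 0.0653
grip_force: 35.4
t: 39.8
tool_pos: [0.4351, 0.1102, 0.0345]
tool_rot: [2.086, 2.347, 0.004]
contact_force: [0.9, 1.9, 6.4]
opening: 0.0651
grip_force: 35.3
t: 41.05
tool_pos: [0.4231, 0.1903, 0.2309]
tool_rot: [-2.081, -2.351, 0.006]
contact_force: [-0.4, -0.0, -0.2]
opening: 0.0852
grip_force: 0.0
[258. 278.] c [0.441  0.0541] dir 90.9 edges [0.059 0.072 0.06  0.07 ] len 0.071
[256. 236.] c [0.4314 0.1116] dir -174.7 edges [0.047 0.06  0.018 0.058] len 0.057
[256.59389146 401.55437022]
```

View pics/w15v.png

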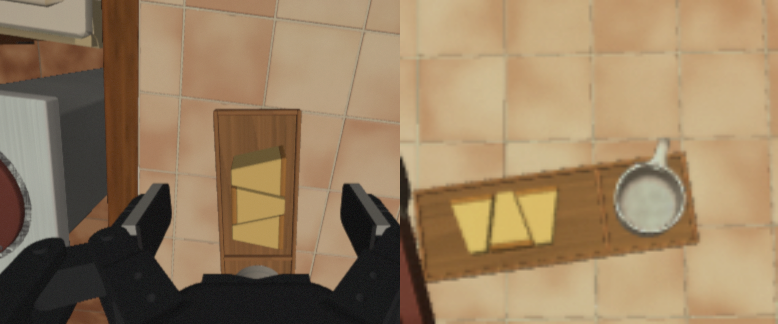

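The row is close and alternating: centres ≈ .034, .073 and .112 in y. The mug stands in its compartment in the top view. Hand in.

```bash
python3 -c "
from station import ctrl
print(ctrl.finish_job())"
```

```text
the job is handed in; nothing more can be done
None
```

I handed the job in with the mug scrubbed in three strokes and upright in its square compartment, the brush upright in its stand, and the three wedges found in the scene packed alternately in the long compartment; jar, tin and bowl were not touched (no score came back).

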